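# Slide the collet tray down the step and home in its nest

## Robot

A 7-joint arm with a two-finger parallel gripper is mounted at the origin on a cart in front of the work surface, level with it; the furniture and walls round the work are solid. World frame = base frame: x ahead of the robot, y to its left, z up, the work surface at z = 0. Lengths are in m, angles in degrees, forces in N, time in s.
With the tool pointing down it reaches from about 0.4 to 0.85 m from the base axis. Payload 6.9 kg.
Tool frame: the origin (TCP) lies midway between the tips of the shut fingers; the grasp point (between the pads) lies r.pinch_z behind it (r.pinch_z is the distance from the TCP to the grasp point, in m); z points along the fingers, y is the line along which they close (so a half turn about z gives the same grasp; the last joint's range is limited). The gripper opens to 85 mm and grips with 20 to 120 N. Pads are 22 mm wide; open, the fingers measure 114 mm over their backs; the gripper's body (76 mm by 85 mm) begins 54 mm behind the grasp point. The pads swing forward as they close: fully open they stand 13 mm farther back than shut.
Start: joints at [-61.221, 29.078, -13.613, 85.955, 7.202, 65.827, -8.869], TCP at [0.242, 0.576, 0.231] pointing down, gripper open.
Joint ranges: [-176.47, 176.47], [-13.61, 117.27], [-81.72, 77.17], [0.22, 143.17], [-87.28, 267.28], [10, 112.55], [-165.47, 165.47]. Speed limits (degrees/s): [136.94, 136.94, 180, 180, 180, 180, 180].

## Interface

Orientations are given as [roll, pitch, yaw] about the fixed x, y, z axes, in that order (R = Rz(yaw) Ry(pitch) Rx(roll)).
In Python, from plant import r gives the robot as it stands.
- The arm moves only by the tool apply_moves, never from a script. Its argument "series" is a list of rows, each an object of numbers: "x", "y", "z": the shift along the tool's x, y, z in m; "spin": the turn about the tool's z in rad; "claw": the finger opening in m, from 0 to 0.0854. A call has exactly 10 rows; each row shifts and turns the commanded pose from where the row before left it, along the tool's axes as they then stand; what a row does not reach is not made up. A row lasts 1/10 s, in which the tool goes at most 50 mm and 8.59 degrees, less where a joint would pass 70% of its speed; a pose out of reach is approached as far as the arm can. A call with a gripper value outside its range is refused whole. The fingers move at their own pace and stop on an object; "grip_force" is the grip in N (left out, the last holds). Time passes only in rows, so rows that do not move let the fingers close, or fill a call up. It gives the time, the measured TCP pose, the force, the opening and the grip force at its end, in the units of the state.
- r.get_state(): the state, without advancing time (a new reading comes with each control period).
- r.snapshot(name): name is "side" or "top" or "wrist"; returns a dict with "pixels" (384x512x3 uint8, red, green, blue), "z_map" (384x512 float32, m along the optical axis (not along the pixel's ray), 0 where there is no reading), "mtx" (3x3 intrinsics, pixels), "k1" (the pictures are not rectified: a ray, as slopes to the right and down, at radius r is drawn at 1 + k1 r^2 times it, then the intrinsics apply), "pose" (4x4, takes a point from camera to world coordinates); the wrist camera has in their place "tool_from_camera" (4x4, takes a point from camera to tool coordinates, whose origin is the TCP and whose axes are the flange's). Camera axes: x right, y up, looking along -z (the intrinsics and any distortion apply to the point x, -y, -z); pixel columns grow to the right and rows downward; lengths in m; the calibration is good to about 2 mm. A picture is of the moment at which its call begins: read the wrist's pose just before it.
- r.sign_off(): hands the job in; it is judged then, once.
Trained networks look in the newest picture that a camera, given by its name, has taken for a name from the list of things; names that differ only in an ending like _2 or _b are one class to them, and where a whole thing is asked for, a point or a joint stands for the part that bears it (a point fixed in the world has none). Each returns a list of dicts, best first, with "conf" (0 to 1); they miss things now and then, are a little off and sometimes report something else, mostly with a low value. They report only what shows in the picture. A call takes as long as a camera call.
- r.outline_of(camera, name): "region" (384x512 bool, what is visible of it) and "extent" ([left, top, right, bottom] in pixels, round what is visible of it).
The state is a dict: "t": time; "joint_positions": joint angles; "joint_velocities": joint speeds; "tau": joint torques, N m; "ee_pos": TCP position; "tcp_rot": TCP orientation; "ft_force": force on the tool from outside, world axes, zero at the start; "moment": the same for the moment, N m; "finger_gap": finger opening in m; "gripper_force": force on a finger pad.
Only numpy, scipy, OpenCV 4.12 (cv2) and the standard library are available. Lean on these libraries where they do the work, as an engineer would, in place of code of your own. Each camera call takes 0.05 s, during which the arm holds its last target. There are 200 camera calls.

## Task

Take the steel tray by its upright handle and slide it off the wooden ledge, down over the step and flat on to the lower bed of the metal nest, then on under the lip until its nose is fully home, and press it against the end stop with about 10 N for half a second before you let go. Keep the tray level and lift it no more than a few millimetres, never let it bear on the ledge, the nest or the stop with more than 25 N, and keep both collets standing on it. Leave the green tin and the small pot beside the ledge where they are.

Things in the scene. Friction and masses are not known exactly. Their poses are not given: they have to be found in the camera images.
- loading_ledge: fixed wooden block, 150 (x) x 104 (y) x 34 mm high, where the tray starts; origin at the centre of its underside, on the bench top. Its x axis points in the sliding direction, to the nest; the step edge is its end at x = +75 mm; z up. It has no guides.
- holding_nest: fixed aluminium block, 142 (x) x 104 (y) x 30 mm high, in line with the ledge, same axes, near end 2 mm beyond the step edge; origin at the centre of its underside. Its bed (z = +30 mm), 4 to 7 mm lower than the ledge's top (varies: the block may be let into the bench), is free from x = -71 to the stop face at x = +59 mm. Tray home: its origin at x = +9, y = 0, z = +30 mm here.
- guide_mouth (a point): point on the nest's bed, on its middle line at nest x = -15 mm, where two steel side guides, 14 mm high, begin to run parallel to the far end, 81 mm apart inside (the tray is 76 mm wide). Before it, back to about nest x = -39 mm, they flare to a mouth about 92 mm wide. Sliding on the bed between them drags with 3 to 6 N when lightly pressed down.
- end_stop: rigid steel stop across the nest's far end, 81 mm wide; origin at the middle of the stop face at bed level, same axes as the nest. The face stands up 10.7 mm from the bed to a lip that overhangs the last 8 mm of the bed before the face; the tray's nose (8 mm thick) goes under it only when the tray lies on the bed. The lip's top is 16 mm above the bed.
- carrier_tray: loose steel plate, 100 (x, nose at +x) x 76 (y) x 8 mm thick, 0.25 to 0.5 kg; origin at the centre of its underside. Low rims on its y sides. Upright handle block in its middle: 14 (x) x 36 (y) mm, from z = 8 to 48 mm; a grip closing along the tray's x holds it level. Starts on the ledge up to 9 degrees askew and 8 mm off the middle line.
- collet_front: white collet with black slots, 10 mm across, 24 mm tall, standing loose on the tray near x = +28, y = +25 mm of the tray; origin at the centre of its foot, z along it. Falls over if jerked.
- collet_rear: white collet with black slots, 10 mm across, 26 mm tall, standing loose on the tray near x = -28, y = -25 mm of the tray; origin at the centre of its foot, z along it. Falls over if jerked.
- green_tin: green open tin, 63 mm across, 16 mm high, on the bench beside the ledge on its far side (-y of the ledge), a bystander; origin at the centre of its underside.
- small_pot: small round pot, 47 mm across, 24 mm high, on the bench beside the nest on the same side, a bystander; origin at the centre of its underside.

How it is judged:
By the outcome, as a careful person would: the job done as asked, in the order asked, and still so for the second after the job is handed in, with the robot touching nothing.
It also fails if it takes over 69 s, if anything falls off the work surface, if the arm or the gripper's body presses on something with over 40 N, if the wrist force passes 120 N, or if a joint passes its speed limit or range.

## Working session

There is one attempt and no reset: what is moved stays moved. The work goes in short steps, Python scripts to look and compute and a tool call to move; the robot and the scene stay as the last step left them, time stands still between calls to the robot, and variables do not carry over. Pictures are saved under pics/ and viewed, at most 10 in all, crops included, and the job is handed in when it is done.

Besides the shell and the picture viewer there is one more tool, called after "Call:" as name([rows], argument=value, ...), one row to a line, values as JSON. apply_moves: Moves the arm, as the interface text tells. Its arguments: {"type":"object","properties":{"series":{"type":"array"},"grip_force":{"type":"number"}},"required":["series"]}

```bash
ls; mkdir -p pics
cat > h.py <<'E'
import numpy as np, cv2
from plant import r
from scipy.spatial.transform import Rotation as R
def snap(c):
    st=r.get_state(); s=r.snapshot(c)
    if 'pose' not in s:
        T=np.eye(4); T[:3,:3]=R.from_euler('xyz',st['tcp_rot'],degrees=True).as_matrix(); T[:3,3]=st['ee_pos']
        s['pose']=T@s['tool_from_camera']
    return s
def rays(s,uv):
    uv=np.asarray(uv,float).reshape(-1,1,2)
    p=cv2.undistortPoints(uv,np.array(s['mtx'],float),np.array([s['k1'],0,0,0,0.]))[:,0]
    d=np.c_[p[:,0],-p[:,1],-np.ones(len(p))]
    return d
def cloud(s,mask=None):
    z=s['z_map']; m=(z>0) if mask is None else (mask&(z>0))
    v,u=np.nonzero(m)
    P=rays(s,np.c_[u,v])*z[v,u][:,None]
    return P@s['pose'][:3,:3].T+s['pose'][:3,3],np.c_[u,v]
def onplane(s,uv,h):
    d=rays(s,uv)@s['pose'][:3,:3].T; o=s['pose'][:3,3]
    return o+d*((h-o[2])/d[:,2])[:,None]
def save(s,n): cv2.imwrite('pics/'+n+'.png',s['pixels'][:,:,::-1])
E
cat > a.py <<'E'
from h import *
print(r.get_state(), r.pinch_z)
for c in ['side','top']:
    s=snap(c); save(s,c+'1'); print(c,s['pose'][:3,3],s['k1'])
    np.savez(c+'1.npz',**s)
    for n in ['loading_ledge','holding_nest','end_stop','carrier_tray','collet_front','green_tin','small_pot']:
        for o in r.outline_of(c,n)[:2]:
            P,_=cloud(s,o['region'])
            if len(P)<5: print(n,o['conf'],'none');continue
            top=np.percentile(P[:,2],95); 
            print(n,round(o['conf'],2),np.array(o['extent']).round(),'med',np.median(P,0).round(3),'lo',np.percentile(P,3,0).round(3),'hi',np.percentile(P,97,0).round(3))
E
python3 a.py
```

```text
pics
{'t': 0.0, 'joint_positions': array([-61.21808974,  29.12459526, -13.60736421,  86.00860724,
         7.20250526,  65.82696116,  -8.87103837]), 'joint_velocities': array([ 0.02301755, -0.00625412, -0.06476652,  0.05307389, -0.07129424,
        0.00267655, -0.03875429]), 'tau': array([ 7.72392486e-04, -6.20600796e+01, -2.18644649e+00, -2.49638772e+01,
        1.25067931e-02,  1.22506081e-02, -1.27456462e-05]), 'ee_pos': array([0.24146194, 0.57592892, 0.23043942]), 'tcp_rot': array([-1.79898649e+02,  3.27640041e-03,  1.57260739e+02]), 'ft_force': array([-0.07108606, -1.05296833,  0.61726145]), 'moment': array([ 0.0560961 , -0.00118845, -0.05677491]), 'gripper_force': 0.0, 'finger_gap': 0.08540198307031172} 0.0187
side [ 0.30413112 -0.75082641  0.36548114] -0.0008617957484804884
loading_ledge 0.73 [214. 201. 283. 248.] med [ 0.525 -0.11   0.026] lo [ 0.491 -0.123  0.001] hi [0.591 0.017 0.034]
holding_nest 0.96 [208. 170. 260. 207.] med [0.568 0.127 0.027] lo [0.518 0.054 0.016] hi [0.623 0.171 0.042]
end_stop 0.56 [217. 172. 248. 181.] med [0.585 0.161 0.039] lo [0.546 0.15  0.027
[... 745 characters left out ...]
 0.025] hi [0.621 0.168 0.045]
end_stop 0.74 [255. 189. 312. 240.] med [ 0.551 -0.046  0.043] lo [ 0.513 -0.095  0.039] hi [ 0.589 -0.001  0.083]
end_stop 0.59 [172. 178. 188. 220.] med [0.58  0.162 0.044] lo [0.543 0.15  0.04 ] hi [0.62  0.175 0.047]
carrier_tray 0.98 [254. 190. 313. 241.] med [ 0.549 -0.045  0.043] lo [ 0.513 -0.093  0.039] hi [0.589 0.001 0.083]
collet_front 0.61 [172. 171. 252. 240.] med [0.57  0.103 0.028] lo [0.518 0.035 0.018] hi [0.622 0.17  0.045]
green_tin 0.85 [282. 154. 312. 186.] med [ 0.659 -0.074  0.003] lo [ 0.632 -0.101 -0.   ] hi [ 0.685 -0.047  0.017]
small_pot 0.55 [205. 138. 225. 161.] med [0.686 0.105 0.021] lo [0.669 0.086 0.006] hi [0.709 0.127 0.026]
```

```bash
cat > b.py <<'E'
from h import *
s=dict(np.load('top1.npz')); im=s['pixels'][120:270,150:350,::-1]
cv2.imwrite('pics/c1.png',cv2.resize(im,None,fx=4,fy=4,interpolation=cv2.INTER_CUBIC))
s=snap('top')
def rect(n,zlo,zhi):
    o=[o for o in r.outline_of('top',n)][0]
    P,_=cloud(s,o['region']); Q=P[(P[:,2]>zlo)&(P[:,2]<zhi)]
    c,wh,a=cv2.minAreaRect(Q[:,:2].astype(np.float32)*1000)
    print(n,o['conf'],np.round(c,1),np.round(wh,1),round(a,1),'medz',np.median(Q[:,2]).round(4))
rect('loading_ledge',.025,.04)
rect('holding_nest',.02,.06)
rect('carrier_tray',.036,.052)
rect('carrier_tray',.07,.1)
E
python3 b.py
```

```text
loading_ledge 0.65 [549.1 -43.6] [150.  104.7] 81.3 medz 0.0343
holding_nest 0.8 [571.2 101.4] [143.5 104.7] 81.1 medz 0.0285
carrier_tray 0.56 [551.1 -47. ] [99.8 75.5] 78.5 medz 0.0425
carrier_tray 0.56 [551.2 -47. ] [14. 35.] 78.9 medz 0.082
```

View pics/c1.png

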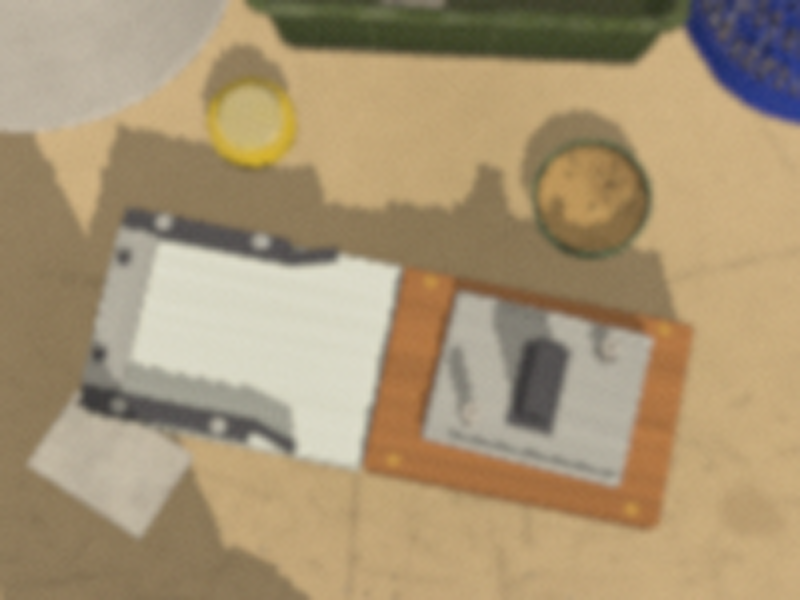

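The picture shows the nest at left (bed x≈130–400 in the crop), the ledge at right, and the tray with its dark handle at (540,385). The collets stand at (470,410) and (610,345), the yellow pot at (250,120) and the green tin at (590,195). Next I check that the way there is clear.

```bash
cat > c.py <<'E'
from h import *
s=dict(np.load('top1.npz')); P,_=cloud(s)
a=np.array([.2415,.576]);b=np.array([.551,-.047]);d=b-a;L=np.linalg.norm(d);d/=L
q=P[:,:2]-a; t=q@d; w=np.abs(q@np.array([-d[1],d[0]]))
for k in np.arange(-.1,.9,.05):
    m=(t>k)&(t<k+.05)&(w<.1); print(round(k,2),m.sum(),P[m,2].max().round(3) if m.any() else '')
E
python3 c.py
```

```text
-0.1 282 -0.885
-0.05 316 -0.889
0.0 320 -0.885
0.05 300 -0.002
0.1 1339 0.015
0.15 1878 0.005
0.2 2431 0.005
0.25 2172 0.006
0.3 1981 0.006
0.35 1953 0.006
0.4 2032 0.005
0.45 2196 0.046
0.5 2298 0.048
0.55 2475 0.046
0.6 2466 0.046
0.65 2428 0.086
0.7 2224 0.085
0.75 2156 0.046
0.8 2222 0.005
0.85 2378 0.072
```

View pics/top1.png

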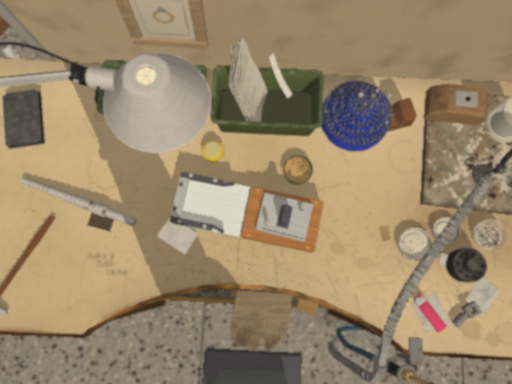

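The top view shows the robot side clear. A lamp shade sits at (155,100) px and a gooseneck at right near (430,260). I'll check the lamp's clearance and compute the approach move.

```bash
cat > c.py <<'E'
from h import *
s=dict(np.load('top1.npz')); P,_=cloud(s)
m=(P[:,2]>.1)&(P[:,0]<.9)&(abs(P[:,1])<.5)&(P[:,0]>.3)
Q=P[m]
for y in np.arange(-.5,.5,.1):
    k=Q[(Q[:,1]>y)&(Q[:,1]<y+.1)]
    if len(k): i=k[:,0].argmin(); print(round(y,1),len(k),'minx',k[i].round(3),'zmax',k[:,2].max().round(3),'zmin',k[:,2].min().round(3))
st=r.get_state(); M=R.from_euler('xyz',st['tcp_rot'],degrees=True).as_matrix()
print(M.T@(np.array([.551,-.047,.18])-st['ee_pos']))
E
python3 c.py
```

```text
-0.5 1020 minx [ 0.695 -0.467  0.1  ] zmax 0.237 zmin 0.1
-0.4 3111 minx [ 0.882 -0.361  0.208] zmax 0.274 zmin 0.1
-0.3 3091 minx [ 0.753 -0.2    0.102] zmax 0.268 zmin 0.1
-0.2 2916 minx [ 0.753 -0.19   0.112] zmax 0.264 zmin 0.1
-0.1 2830 minx [ 0.801 -0.027  0.1  ] zmax 0.257 zmin 0.1
-0.0 3874 minx [0.74  0.037 0.105] zmax 0.252 zmin 0.1
0.1 7431 minx [0.652 0.195 0.112] zmax 0.26 zmin 0.1
0.2 6258 minx [0.652 0.215 0.11 ] zmax 0.252 zmin 0.1
0.3 3118 minx [0.709 0.301 0.11 ] zmax 0.24 zmin 0.1
0.4 2036 minx [0.718 0.436 0.227] zmax 0.252 zmin 0.1
[-0.52633731 -0.45536812  0.05127657]
```

Call:
apply_moves([
  {"x":-0.01,"y":-0.009},
  {"x":-0.02,"y":-0.017},
  {"x":-0.03,"y":-0.026},
  {"x":-0.03,"y":-0.026},
  {"x":-0.03,"y":-0.026},
  {"x":-0.03,"y":-0.026},
  {"x":-0.03,"y":-0.026},
  {"x":-0.03,"y":-0.026},
  {"x":-0.03,"y":-0.026},
  {"x":-0.03,"y":-0.026},
])

```text
$.series[0]: bad value
```

Call:
apply_moves([
  {"x":-0.03,"y":-0.026},
  {"x":-0.03,"y":-0.026},
  {"x":-0.03,"y":-0.026},
  {"x":-0.03,"y":-0.026},
  {"x":-0.03,"y":-0.026},
  {"x":-0.03,"y":-0.026},
  {"x":-0.03,"y":-0.026},
  {"x":-0.026,"y":-0.02},
  {"x":-0.02,"y":-0.019,"spin":-0.1},
  {"spin":-0.1},
])

```text
$.series[0]: bad value
```

Call:
apply_moves([
  {"z":0.005,"claw":0.05},
  {"z":0.005,"claw":0.05},
  {"claw":0.05},
  {"claw":0.05},
  {"claw":0.05},
  {"claw":0.05},
  {},
  {},
  {},
  {},
])

```text
$.series[0]: bad value
```

```bash
cat > d.py <<'E'
from h import *
import sys
st=r.get_state(); print({k:np.round(st[k],4) for k in ['t','ee_pos','tcp_rot','ft_force','finger_gap','joint_positions']})
s=snap('wrist'); save(s,sys.argv[1])
def rect(P,lab):
    if len(P)<20: print(lab,'few',len(P));return
    c,wh,a=cv2.minAreaRect(P[:,:2].astype(np.float32)*1000)
    print(lab,np.round(c,1),np.round(wh,1),round(a,1),'medz',np.median(P[:,2]).round(4))
for n in ['carrier_tray','loading_ledge','holding_nest','collet_front','collet_rear']:
    for o in r.outline_of('wrist',n)[:2]:
        P,_=cloud(s,o['region']); print(n,round(o['conf'],2),o['extent'])
        if n=='carrier_tray':
            rect(P[(P[:,2]>.036)&(P[:,2]<.05)],'plate'); rect(P[(P[:,2]>.076)&(P[:,2]<.09)],'handle')
        else: rect(P,n)
E
python3 d.py w1
```

```text
{'t': np.float64(1.05), 'ee_pos': array([0.2416, 0.5764, 0.2313]), 'tcp_rot': array([-1.799995e+02, -1.500000e-03,  1.572613e+02]), 'ft_force': array([0.0624, 0.1923, 0.0638]), 'finger_gap': np.float64(0.0851), 'joint_positions': array([-61.2176,  29.0774, -13.6139,  85.9537,   7.2013,  65.8275,
        -8.869 ])}
```

Call:
apply_moves([
  {"x":-0.01,"y":-0.009,"z":0,"spin":0,"claw":0.05},
  {"x":-0.02,"y":-0.017,"z":0,"spin":0,"claw":0.05},
  {"x":-0.03,"y":-0.026,"z":0,"spin":0,"claw":0.05},
  {"x":-0.03,"y":-0.026,"z":0,"spin":0,"claw":0.05},
  {"x":-0.03,"y":-0.026,"z":0,"spin":0,"claw":0.05},
  {"x":-0.03,"y":-0.026,"z":0,"spin":0,"claw":0.05},
  {"x":-0.03,"y":-0.026,"z":0,"spin":0,"claw":0.05},
  {"x":-0.03,"y":-0.026,"z":0,"spin":0,"claw":0.05},
  {"x":-0.03,"y":-0.026,"z":0,"spin":0,"claw":0.05},
  {"x":-0.03,"y":-0.026,"z":0,"spin":0,"claw":0.05},
])

```text
t: 2.35
ee_pos: [0.4006, 0.2537, 0.2315]
tcp_rot: [180.0, 0.0, 157.2]
ft_force: [-0.2, -0.2, 0.0]
finger_gap: 0.0501
gripper_force: 0.0
```

Call:
apply_moves([
  {"x":-0.03,"y":-0.026,"z":0,"spin":0,"claw":0.05},
  {"x":-0.03,"y":-0.026,"z":0,"spin":0,"claw":0.05},
  {"x":-0.03,"y":-0.026,"z":0,"spin":0,"claw":0.05},
  {"x":-0.03,"y":-0.026,"z":0,"spin":0,"claw":0.05},
  {"x":-0.03,"y":-0.026,"z":0,"spin":0,"claw":0.05},
  {"x":-0.03,"y":-0.026,"z":0,"spin":0,"claw":0.05},
  {"x":-0.03,"y":-0.026,"z":0,"spin":0,"claw":0.05},
  {"x":-0.025,"y":-0.02,"z":0,"spin":0,"claw":0.05},
  {"x":-0.02,"y":-0.017,"z":0,"spin":-0.1,"claw":0.05},
  {"x":0,"y":0,"z":0,"spin":-0.1,"claw":0.05},
])

```text
t: 3.35
ee_pos: [0.5511, -0.0498, 0.231]
tcp_rot: [-179.9, 0.0, 168.6]
ft_force: [0.1, -0.6, -0.4]
finger_gap: 0.0502
gripper_force: 0.0
```

Call:
apply_moves([
  {"x":0,"y":0,"z":0.02,"spin":0,"claw":0.05},
  {"x":0,"y":0,"z":0.02,"spin":0,"claw":0.05},
  {"x":0,"y":0,"z":0.01,"spin":0,"claw":0.05},
  {"x":0,"y":0,"z":0,"spin":0,"claw":0.05},
  {"x":0,"y":0,"z":0,"spin":0,"claw":0.05},
  {"x":0,"y":0,"z":0,"spin":0,"claw":0.05},
  {"x":0,"y":0,"z":0,"spin":0,"claw":0.05},
  {"x":0,"y":0,"z":0,"spin":0,"claw":0.05},
  {"x":0,"y":0,"z":0,"spin":0,"claw":0.05},
  {"x":0,"y":0,"z":0,"spin":0,"claw":0.05},
])

```text
t: 4.35
ee_pos: [0.5508, -0.0443, 0.1814]
tcp_rot: [180.0, 0.0, 168.7]
ft_force: [0.7, 0.5, -0.2]
finger_gap: 0.0498
gripper_force: 0.0
```

```bash
python3 d.py w1
```

```text
{'t': np.float64(4.35), 'ee_pos': array([ 0.5508, -0.0443,  0.1814]), 'tcp_rot': array([1.799998e+02, 1.500000e-02, 1.687287e+02]), 'ft_force': array([ 0.7028,  0.525 , -0.2079]), 'finger_gap': np.float64(0.0498), 'joint_positions': array([  5.3147,  25.0535,  -4.8004, 101.357 ,   2.524 ,  53.6784,
        78.1977])}
carrier_tray 0.91 [202.0, 142.4, 306.0, 216.1]
plate [552.2 -44.8] [100.  76.] 78.8 medz 0.0425
handle [552.1 -44.6] [13.8 36. ] 78.4 medz 0.0823
loading_ledge 0.94 [180.7, 121.6, 335.5, 228.0]
loading_ledge [556.7 -46.1] [162.5 119.6] 81.1 medz 0.0343
loading_ledge 0.23 [281.3, 152.7, 295.4, 169.6]
loading_ledge [535.5 -10.7] [ 8.8 11.3] 2.2 medz 0.0655
holding_nest 0.63 [330.8, 112.7, 488.8, 222.3]
holding_nest [583.9 118.8] [180.9 123.7] 80.3 medz 0.0284
collet_front 0.49 [281.6, 153.7, 291.5, 169.6]
collet_front [535.2 -11.9] [7.5 8.1] 81.3 medz 0.0659
collet_front 0.35 [330.4, 115.2, 488.6, 223.6]
collet_front [583.9 118.9] [179.3 124.9] 81.2 medz 0.0284
collet_rear 0.64 [219.7, 197.7, 227.2, 219.2]
collet_rear [574. -80.] [ 9.7 18.2] 57.2 medz 0.0646
```

View pics/w1.png

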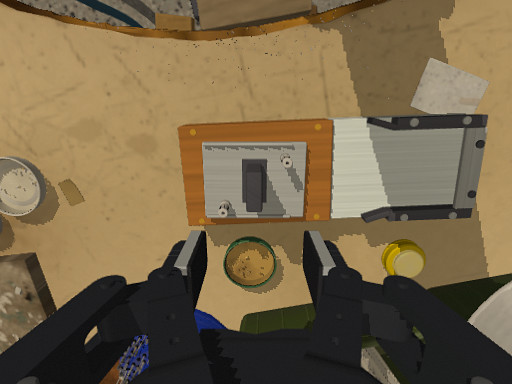

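The wrist view shows the handle at (255,185) and both collets standing at (287,160) and (223,207). The nest and its guides run from x≈332 to 488. From this pose I measure the guides relative to the tray.

```bash
cat > e.py <<'E'
from h import *
s=snap('wrist'); P,_=cloud(s)
a=np.radians(81.3); ex=np.array([np.cos(a),np.sin(a)]); ey=np.array([-ex[1],ex[0]])
o=np.array([.5492,-.0436])
L=(P[:,:2]-o)@np.c_[ex,ey]*1000; z=P[:,2]*1000
# nest bed plane, ledge plane
for lab,x0,x1,y0,y1,zl,zh in [('ledgefront',55,73,-45,45,30,38),('bed',82,120,-35,35,22,34),('bed2',130,190,-35,35,22,34)]:
    m=(L[:,0]>x0)&(L[:,0]<x1)&(L[:,1]>y0)&(L[:,1]<y1)&(z>zl)&(z<zh); print(lab,m.sum(),np.median(z[m]).round(2),z[m].std().round(2))
# ledge y edges, nest guides per x-slice
for x in range(-70,75,20):
    m=(abs(L[:,0]-x)<8)&(z>31)&(z<37)&(abs(L[:,1])<70); print('ledge',x,L[m,1].min().round(1),L[m,1].max().round(1))
for x in range(90,220,8):
    g=(abs(L[:,0]-x)<4)&(z>38)&(z<55); b=(abs(L[:,0]-x)<4)&(z>24)&(z<32)
    lo=L[g&(L[:,1]<0)&(L[:,1]>-60),1]; hi=L[g&(L[:,1]>0)&(L[:,1]<60),1]
    f=lambda q:(q.min().round(1),q.max().round(1)) if len(q) else None
    print('guide',x,f(lo),f(hi))
m=(z>38)&(z<55)&(abs(L[:,1])<30)&(L[:,0]>150)&(L[:,0]<240); print('stop x',np.percentile(L[m,0],[1,50,99]).round(1),np.median(z[m]).round(1))
m=(z>31)&(z<37)&(abs(L[:,1])<45)&(L[:,0]>50)&(L[:,0]<90);print('ledge end',L[m,0].max().round(1))
h=(z>78)&(z<90)&(np.abs(L).max(1)<40); print('handle',L[h].min(0).round(1),L[h].max(0).round(1))
E
python3 e.py
```

```text
ledgefront 1568 34.45 0.69
bed 2483 27.85 0.7
bed2 3867 27.98 0.71
ledge -70 -51.9 51.8
ledge -50 -51.6 52.0
ledge -30 -51.6 52.0
ledge -10 -52.0 51.9
ledge 10 -51.8 51.9
ledge 30 -51.1 51.9
ledge 50 -52.1 51.8
ledge 70 -52.2 51.8
guide 90 None None
guide 98 None None
guide 106 None None
guide 114 (np.float64(-53.1), np.float64(-46.0)) (np.float64(44.1), np.float64(51.7))
guide 122 (np.float64(-51.7), np.float64(-43.1)) (np.float64(41.8), np.float64(49.6))
guide 130 (np.float64(-48.9), np.float64(-40.9)) (np.float64(39.6), np.float64(47.5))
guide 138 (np.float64(-52.0), np.float64(-40.6)) (np.float64(39.4), np.float64(50.8))
guide 146 (np.float64(-52.3), np.float64(-40.8)) (np.float64(39.3), np.float64(51.1))
guide 154 (np.float64(-52.6), np.float64(-40.7)) (np.float64(39.9), np.float64(51.0))
guide 162 (np.float64(-52.5), np.float64(-40.4)) (np.float64(39.4), np.float64(50.8))
guide 170 (np.float64(-52.3), np.float64(-40.6)) (np.float64(40.0), np.float64(51.2))
guide 178 (np.float64(-52.7), np.float64(-41.1)) (np.float64(39.8), np.float64(51.1))
guide 186 (np.float64(-52.8), np.float64(-40.8)) (np.float64(39.3), np.float64(50.8))
guide 194 (np.float64(-52.2), np.float64(-40.7)) (np.float64(40.1), np.float64(51.3))
guide 202 (np.float64(-52.7), np.float64(-0.0)) (np.float64(0.2), np.float64(51.2))
guide 210 (np.float64(-52.9), np.float64(-0.1)) (np.float64(0.2), np.float64(51.4))
guide 218 (np.float64(-52.3), np.float64(-0.1)) (np.float64(0.1), np.float64(51.4))
stop x [200.7 209.7 220.7] 43.9
ledge end 77.5
handle [ -8.3 -20.8] [ 6.8 15. ]
```

Call:
apply_moves([
  {"x":0,"y":0,"z":0.01,"spin":0,"claw":0.05},
  {"x":0,"y":0,"z":0.015,"spin":0,"claw":0.05},
  {"x":0,"y":0,"z":0.02,"spin":0,"claw":0.05},
  {"x":0,"y":0,"z":0.02,"spin":0,"claw":0.05},
  {"x":0,"y":0,"z":0.02,"spin":0,"claw":0.05},
  {"x":0,"y":0,"z":0.015,"spin":0,"claw":0.05},
  {"x":0,"y":0,"z":0.015,"spin":0,"claw":0.05},
  {"x":0,"y":0,"z":0.01,"spin":0,"claw":0.05},
  {"x":0,"y":0,"z":0.005,"spin":0,"claw":0.05},
  {"x":0,"y":0,"z":0,"spin":0,"claw":0.05},
])

```text
t: 5.7
ee_pos: [0.5503, -0.0443, 0.0506]
tcp_rot: [-180.0, -0.1, 168.7]
ft_force: [0.5, -0.3, -0.7]
finger_gap: 0.0496
gripper_force: 0.0
```

Call:
apply_moves([
  {"x":0,"y":0,"z":0.002,"spin":0,"claw":0.05},
  {"x":0,"y":0,"z":0.001,"spin":0,"claw":0.04},
  {"x":0,"y":0,"z":0,"spin":0,"claw":0.03},
  {"x":0,"y":0,"z":0,"spin":0,"claw":0.025},
  {"x":0,"y":0,"z":0,"spin":0,"claw":0.022},
  {"x":0,"y":0,"z":0,"spin":0,"claw":0.02},
  {"x":0,"y":0,"z":0,"spin":0,"claw":0.018},
  {"x":0,"y":0,"z":0,"spin":0,"claw":0.016},
  {"x":0,"y":0,"z":0,"spin":0,"claw":0.014},
  {"x":0,"y":0,"z":0,"spin":0,"claw":0.012},
], grip_force=60)

```text
t: 6.7
ee_pos: [0.5507, -0.0446, 0.0484]
tcp_rot: [-180.0, 0.0, 168.7]
ft_force: [-0.9, -0.1, 1.4]
finger_gap: 0.0129
gripper_force: 58.3
```

Call:
apply_moves([
  {"x":0,"y":0,"z":0,"spin":0,"claw":0.01},
  {"x":0,"y":0,"z":0,"spin":0,"claw":0.008},
  {"x":0,"y":0,"z":0,"spin":0,"claw":0.005},
  {"x":0,"y":0,"z":0,"spin":0,"claw":0.005},
  {"x":0,"y":0,"z":0,"spin":0,"claw":0.005},
  {"x":0,"y":0,"z":0,"spin":0,"claw":0.005},
  {"x":0,"y":0,"z":0,"spin":0,"claw":0.005},
  {"x":0,"y":0,"z":0,"spin":0,"claw":0.005},
  {"x":0,"y":0,"z":0,"spin":0,"claw":0.005},
  {"x":0,"y":0,"z":0,"spin":0,"claw":0.005},
], grip_force=60)

```text
t: 7.7
ee_pos: [0.5506, -0.0445, 0.0484]
tcp_rot: [-180.0, 0.0, 168.7]
ft_force: [-1.5, -2.0, 5.5]
finger_gap: 0.0126
gripper_force: 58.7
```

```bash
python3 e.py | grep -v guide; python3 d.py w2 | head -5
```

```text
ledgefront 4097 34.44 0.6
bed 6878 27.96 0.6
bed2 4140 27.97 0.59
ledge -70 -29.9 52.2
ledge -50 -23.1 52.1
ledge -30 35.6 52.1
ledge -10 34.7 52.1
ledge 10 33.5 52.0
ledge 30 32.6 52.0
ledge 50 -29.8 51.9
ledge 70 -41.9 51.8
{'t': np.float64(7.75), 'ee_pos': array([ 0.5507, -0.0445,  0.0484]), 'tcp_rot': array([-1.799863e+02,  4.700000e-03,  1.687074e+02]), 'ft_force': array([-0.9795, -1.8196,  5.1345]), 'finger_gap': np.float64(0.0132), 'joint_positions': array([  4.7153,  34.7965,  -4.0444, 109.6165,   3.9778,  35.717 ,
        76.8685])}
carrier_tray 0.63 [161.5, 170.3, 349.5, 318.7]
plate [544.8 -43. ] [100.4  61.2] 78.7 medz 0.0425
handle [552.1 -44.6] [13.8 36.8] 78.8 medz 0.0823Traceback (most recent call last):
  File "e.py", line 17, in <module>
    m=(z>38)&(z<55)&(abs(L[:,1])<30)&(L[:,0]>150)&(L[:,0]<240); print('stop x',np.percentile(L[m,0],[1,50,99]).round(1),np.median(z[m]).round(1))
                                                                               ~~~~~~~~~~~~~^^^^^^^^^^^^^^^^^^
    return _quantile_unchecked(
        a, q, axis, out, overwrite_input, method, keepdims, weights)
    return _ureduce(a,
                    func=_quantile_ureduce_func,
    ...<5 lines>...
                    overwrite_input=overwrite_input,
                    method=method)
    r = func(a, **kwargs)
    result = _quantile(arr,
                       quantiles=q,
    ...<2 lines>...
                       out=out,
                       weights=wgt)
    slices_having_nans = np.isnan(arr[-1, ...])
                                  ~~~^^^^^^^^^
IndexError: index -1 is out of bounds for axis 0 with size 0
```

Call:
apply_moves([
  {"x":0,"y":0,"z":-0.0005,"spin":0,"claw":0.005},
  {"x":0,"y":0,"z":-0.0005,"spin":0,"claw":0.005},
  {"x":0,"y":0,"z":-0.0005,"spin":0,"claw":0.005},
  {"x":0,"y":0,"z":-0.0003,"spin":0,"claw":0.005},
  {"x":0,"y":0,"z":0,"spin":-0.01,"claw":0.005},
  {"x":0.0005,"y":0,"z":0,"spin":-0.015,"claw":0.005},
  {"x":0.001,"y":0,"z":0,"spin":-0.015,"claw":0.005},
  {"x":0.001,"y":0,"z":0,"spin":-0.005,"claw":0.005},
  {"x":0,"y":0,"z":0,"spin":0,"claw":0.005},
  {"x":0,"y":0,"z":0,"spin":0,"claw":0.005},
], grip_force=60)

```text
t: 9.05
ee_pos: [0.5482, -0.0439, 0.0501]
tcp_rot: [180.0, 0.0, 171.3]
ft_force: [0.5, 1.0, -3.2]
finger_gap: 0.0133
gripper_force: 58.4
```

```bash
python3 e.py 2>/dev/null| grep -v ledge; python3 d.py w3 | head -5
```

```text
bed 6548 27.99 0.6
bed2 4554 28.01 0.59
guide 90 None None
guide 98 None None
guide 106 (np.float64(-48.2), np.float64(-48.2)) (np.float64(47.3), np.float64(49.0))
guide 114 (np.float64(-53.1), np.float64(-45.4)) (np.float64(44.6), np.float64(52.3))
guide 122 (np.float64(-51.9), np.float64(-42.6)) (np.float64(42.1), np.float64(50.5))
guide 130 (np.float64(-48.8), np.float64(-40.9)) (np.float64(39.8), np.float64(47.9))
guide 138 (np.float64(-52.1), np.float64(-40.1)) (np.float64(39.9), np.float64(51.2))
guide 146 (np.float64(-52.3), np.float64(-39.9)) None
guide 154 (np.float64(-52.8), np.float64(-40.5)) None
guide 162 (np.float64(-52.7), np.float64(-40.5)) None
guide 170 None None
guide 178 None None
guide 186 None None
guide 194 None None
guide 202 None None
guide 210 None None
guide 218 None None
{'t': np.float64(9.1), 'ee_pos': array([ 0.5482, -0.0439,  0.0501]), 'tcp_rot': array([-1.799991e+02,  2.800000e-03,  1.712921e+02]), 'ft_force': array([-0.1362, -0.8821, -3.6077]), 'finger_gap': np.float64(0.013), 'joint_positions': array([  5.1825,  34.5105,  -4.8196, 109.9089,   4.6741,  35.7631,
        78.7046])}
carrier_tray 0.92 [159.8, 171.7, 347.2, 317.2]
plate [542.5 -42.8] [100.4  61.6] 81.2 medz 0.0441
handle [547.5 -40. ] [37.1 38. ] 23.1 medz 0.0839
```

Call:
apply_moves([
  {"x":0,"y":0.001,"z":0,"spin":0,"claw":0.005},
  {"x":0,"y":0.002,"z":0,"spin":0,"claw":0.005},
  {"x":0,"y":0.004,"z":0,"spin":0,"claw":0.005},
  {"x":0,"y":0.005,"z":0,"spin":0,"claw":0.005},
  {"x":0,"y":0.006,"z":0,"spin":0,"claw":0.005},
  {"x":0,"y":0.006,"z":0,"spin":0,"claw":0.005},
  {"x":0,"y":0.006,"z":0,"spin":0,"claw":0.005},
  {"x":0,"y":0.006,"z":0,"spin":0,"claw":0.005},
  {"x":0,"y":0.006,"z":0,"spin":0,"claw":0.005},
  {"x":0,"y":0.006,"z":0,"spin":0,"claw":0.005},
], grip_force=60)

```text
t: 10.4
ee_pos: [0.5556, 0.0041, 0.0501]
tcp_rot: [-180.0, -0.0, 171.3]
ft_force: [0.7, 0.1, -3.0]
finger_gap: 0.0133
gripper_force: 58.4
```

Call:
apply_moves([
  {"x":0,"y":0.006,"z":0,"spin":0,"claw":0.005},
  {"x":0,"y":0.006,"z":0,"spin":0,"claw":0.005},
  {"x":0,"y":0.005,"z":0,"spin":0,"claw":0.005},
  {"x":0,"y":0.004,"z":0,"spin":0,"claw":0.005},
  {"x":0,"y":0.003,"z":0,"spin":0,"claw":0.005},
  {"x":0,"y":0.002,"z":0,"spin":0,"claw":0.005},
  {"x":0,"y":0.001,"z":0,"spin":0,"claw":0.005},
  {"x":0,"y":0,"z":0,"spin":0,"claw":0.005},
  {"x":0,"y":0,"z":0,"spin":0,"claw":0.005},
  {"x":0,"y":0,"z":0,"spin":0,"claw":0.005},
])

```text
t: 11.4
ee_pos: [0.5595, 0.03, 0.0501]
tcp_rot: [-180.0, -0.0, 171.3]
ft_force: [-0.4, 0.0, -2.8]
finger_gap: 0.0131
gripper_force: 58.4
```

```bash
python3 e.py 2>/dev/null| grep -v ledge; python3 d.py w4 | head -5
```

```text
bed 0 nan nan
bed2 10268 27.93 0.59
guide 90 None (np.float64(2.5), np.float64(37.6))
guide 98 (np.float64(-14.0), np.float64(-0.0)) (np.float64(0.0), np.float64(37.5))
guide 106 (np.float64(-21.4), np.float64(-0.0)) (np.float64(0.0), np.float64(37.4))
guide 114 (np.float64(-23.7), np.float64(-0.0)) (np.float64(0.1), np.float64(52.6))
guide 122 (np.float64(-19.4), np.float64(-0.0)) (np.float64(0.0), np.float64(50.8))
guide 130 None (np.float64(40.1), np.float64(48.4))
guide 138 (np.float64(-51.4), np.float64(-49.4)) (np.float64(40.0), np.float64(51.7))
guide 146 None (np.float64(40.0), np.float64(51.7))
guide 154 None (np.float64(40.1), np.float64(51.3))
guide 162 (np.float64(-41.6), np.float64(-40.2)) (np.float64(40.1), np.float64(51.3))
guide 170 (np.float64(-46.6), np.float64(-39.8)) (np.float64(40.1), np.float64(51.2))
guide 178 (np.float64(-51.8), np.float64(-40.0)) (np.float64(40.1), np.float64(51.3))
guide 186 (np.float64(-53.2), np.float64(-40.2)) (np.float64(39.9), np.float64(51.4))
guide 194 (np.float64(-53.1), np.float64(-40.3)) (np.float64(39.8), np.float64(51.4))
guide 202 (np.float64(-52.2), np.float64(-0.0)) (np.float64(0.0), np.float64(51.3))
guide 210 (np.float64(-53.1), np.float64(-0.0)) (np.float64(0.0), np.float64(51.3))
guide 218 (np.float64(-53.4), np.float64(-0.2)) (np.float64(0.0), np.float64(15.9))
stop x [200.5 207.7 219.7] 43.7
{'t': np.float64(11.45), 'ee_pos': array([0.5595, 0.0301, 0.0501]), 'tcp_rot': array([-1.799924e+02, -2.800000e-03,  1.712847e+02]), 'ft_force': array([-0.406 ,  1.1145, -3.6598]), 'finger_gap': np.float64(0.0136), 'joint_positions': array([ -2.9035,  35.1475,  -4.129 , 108.3294,   3.9916,  36.6645,
        71.7992])}
carrier_tray 0.89 [162.6, 170.6, 348.8, 318.4]
plate [553.9  31.3] [100.9  61.9] 81.1 medz 0.0441
handle [559.7  33.9] [36.9 35.7] 18.4 medz 0.0838
```

View pics/w4.png

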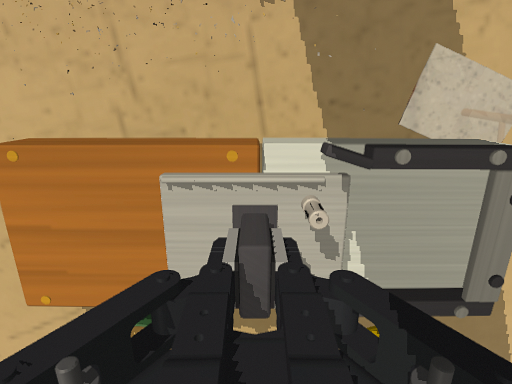

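The tray is level, between the flares, and its front collet stands at (317,213). The +y clearance to the guide is about 2.6 mm, so it is nearly centred; I nudge it 0.4 mm and go on.

Call:
apply_moves([
  {"x":0.0002,"y":0.001,"z":0,"spin":0,"claw":0.005},
  {"x":0.0002,"y":0.002,"z":0,"spin":0,"claw":0.005},
  {"x":0,"y":0.004,"z":0,"spin":0,"claw":0.005},
  {"x":0,"y":0.005,"z":0,"spin":0,"claw":0.005},
  {"x":0,"y":0.005,"z":0,"spin":0,"claw":0.005},
  {"x":0,"y":0.005,"z":0,"spin":0,"claw":0.005},
  {"x":0,"y":0.005,"z":0,"spin":0,"claw":0.005},
  {"x":0,"y":0.005,"z":0,"spin":0,"claw":0.005},
  {"x":0,"y":0.005,"z":0,"spin":0,"claw":0.005},
  {"x":0,"y":0.005,"z":0,"spin":0,"claw":0.005},
])

```text
t: 12.75
ee_pos: [0.5656, 0.0723, 0.0501]
tcp_rot: [-180.0, -0.0, 171.3]
ft_force: [0.5, -0.2, -3.1]
finger_gap: 0.0131
gripper_force: 58.4
```

Call:
apply_moves([
  {"x":0,"y":0.005,"z":0,"spin":0,"claw":0.005},
  {"x":0,"y":0.004,"z":0,"spin":0,"claw":0.005},
  {"x":0,"y":0.003,"z":0,"spin":0,"claw":0.005},
  {"x":0,"y":0.002,"z":0,"spin":0,"claw":0.005},
  {"x":0,"y":0.001,"z":0,"spin":0,"claw":0.005},
  {"x":0,"y":0.001,"z":0,"spin":0,"claw":0.005},
  {"x":0,"y":0,"z":0,"spin":0,"claw":0.005},
  {"x":0,"y":0,"z":0,"spin":0,"claw":0.005},
  {"x":0,"y":0,"z":0,"spin":0,"claw":0.005},
  {"x":0,"y":0,"z":0,"spin":0,"claw":0.005},
])

```text
t: 13.75
ee_pos: [0.5679, 0.0875, 0.0501]
tcp_rot: [-180.0, -0.0, 171.3]
ft_force: [-0.5, -0.2, -3.1]
finger_gap: 0.0129
gripper_force: 58.4
```

```bash
python3 e.py 2>/dev/null| grep -v ledge; python3 d.py w5 | head -5
```

```text
bed 0 nan nan
bed2 377 28.02 0.58
{'t': np.float64(13.8), 'ee_pos': array([0.5679, 0.0876, 0.0501]), 'tcp_rot': array([-1.799983e+02, -1.200000e-03,  1.712919e+02]), 'ft_force': array([ 0.8309,  0.3443, -3.4894]), 'finger_gap': np.float64(0.0133), 'joint_positions': array([ -8.8779,  36.0377,  -3.6374, 106.1297,   3.4822,  37.9406,
        66.7237])}
carrier_tray 0.69 [160.2, 169.5, 349.5, 317.3]
plate [575.2  86.9] [100.4  87.9] 81.2 medz 0.0441
handle [569.3  87.5] [13.8 36.8] 81.4 medz 0.0839
```

View pics/w5.png

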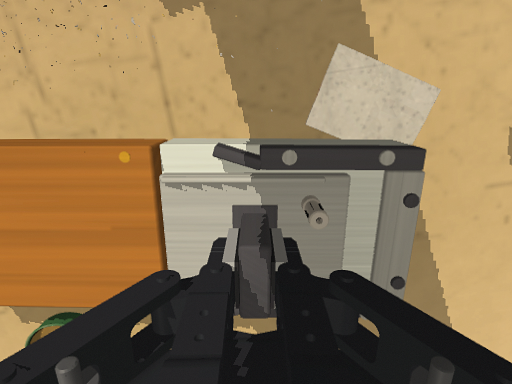

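The tray is centred between the guides, with its tail past the step (edge at x≈160) and the front collet up. Now I lower it on to the bed.

Call:
apply_moves([
  {"x":0,"y":0,"z":0.0005,"spin":0,"claw":0.005},
  {"x":0,"y":0,"z":0.001,"spin":0,"claw":0.005},
  {"x":0,"y":0,"z":0.001,"spin":0,"claw":0.005},
  {"x":0,"y":0,"z":0.001,"spin":0,"claw":0.005},
  {"x":0,"y":0,"z":0.001,"spin":0,"claw":0.005},
  {"x":0,"y":0,"z":0.001,"spin":0,"claw":0.005},
  {"x":0,"y":0,"z":0.0005,"spin":0,"claw":0.005},
  {"x":0,"y":0,"z":0.0005,"spin":0,"claw":0.005},
  {"x":0,"y":0,"z":0.0005,"spin":0,"claw":0.005},
  {"x":0,"y":0,"z":0,"spin":0,"claw":0.005},
])

```text
t: 15.1
ee_pos: [0.5679, 0.0877, 0.043]
tcp_rot: [-180.0, -0.0, 171.3]
ft_force: [-0.4, -0.5, -2.7]
finger_gap: 0.0131
gripper_force: 58.4
```

Call:
apply_moves([
  {"x":0,"y":0,"z":0.0002,"spin":0,"claw":0.005},
  {"x":0,"y":0,"z":0.0002,"spin":0,"claw":0.005},
  {"x":0,"y":0,"z":0.0002,"spin":0,"claw":0.005},
  {"x":0,"y":0,"z":0.0002,"spin":0,"claw":0.005},
  {"x":0,"y":0,"z":0,"spin":0,"claw":0.005},
  {"x":0,"y":0,"z":0,"spin":0,"claw":0.005},
  {"x":0,"y":0,"z":0,"spin":0,"claw":0.005},
  {"x":0,"y":0,"z":0,"spin":0,"claw":0.005},
  {"x":0,"y":0,"z":0,"spin":0,"claw":0.005},
  {"x":0,"y":0,"z":0,"spin":0,"claw":0.005},
])

```text
t: 16.1
ee_pos: [0.5679, 0.0877, 0.0423]
tcp_rot: [-180.0, -0.0, 171.3]
ft_force: [-0.1, 0.1, -3.1]
finger_gap: 0.0132
gripper_force: 58.4
```

Call:
apply_moves([
  {"x":0,"y":0,"z":0.0002,"spin":0,"claw":0.005},
  {"x":0,"y":0,"z":0.0002,"spin":0,"claw":0.005},
  {"x":0,"y":0,"z":0.0001,"spin":0,"claw":0.005},
  {"x":0,"y":0,"z":0,"spin":0,"claw":0.005},
  {"x":0,"y":0,"z":0,"spin":0,"claw":0.005},
  {"x":0,"y":0,"z":0,"spin":0,"claw":0.005},
  {"x":0,"y":0,"z":0,"spin":0,"claw":0.005},
  {"x":0,"y":0,"z":0,"spin":0,"claw":0.005},
  {"x":0,"y":0,"z":0,"spin":0,"claw":0.005},
  {"x":0,"y":0,"z":0,"spin":0,"claw":0.005},
])

```text
t: 17.1
ee_pos: [0.5679, 0.0877, 0.0419]
tcp_rot: [180.0, 0.0, 171.3]
ft_force: [-1.1, -0.4, 1.1]
finger_gap: 0.0129
gripper_force: 58.9
```

Call:
apply_moves([
  {"x":0,"y":0.0005,"z":0,"spin":0,"claw":0.005},
  {"x":0,"y":0.001,"z":0,"spin":0,"claw":0.005},
  {"x":0,"y":0.002,"z":0,"spin":0,"claw":0.005},
  {"x":0,"y":0.002,"z":0,"spin":0,"claw":0.005},
  {"x":0,"y":0.002,"z":0,"spin":0,"claw":0.005},
  {"x":0,"y":0.002,"z":0,"spin":0,"claw":0.005},
  {"x":0,"y":0.001,"z":0,"spin":0,"claw":0.005},
  {"x":0,"y":0.0005,"z":0,"spin":0,"claw":0.005},
  {"x":0,"y":0,"z":0,"spin":0,"claw":0.005},
  {"x":0,"y":0,"z":0,"spin":0,"claw":0.005},
])

```text
t: 18.1
ee_pos: [0.5698, 0.0986, 0.0419]
tcp_rot: [180.0, 0.0, 171.3]
ft_force: [0.2, -1.7, 4.3]
finger_gap: 0.0133
gripper_force: 59.6
```

Call:
apply_moves([
  {"x":0,"y":0.0005,"z":0,"spin":0,"claw":0.005},
  {"x":0,"y":0.001,"z":0,"spin":0,"claw":0.005},
  {"x":0,"y":0.0015,"z":0,"spin":0,"claw":0.005},
  {"x":0,"y":0.002,"z":0,"spin":0,"claw":0.005},
  {"x":0,"y":0.002,"z":0,"spin":0,"claw":0.005},
  {"x":0,"y":0.002,"z":0,"spin":0,"claw":0.005},
  {"x":0,"y":0.0015,"z":0,"spin":0,"claw":0.005},
  {"x":0,"y":0.001,"z":0,"spin":0,"claw":0.005},
  {"x":0,"y":0.0005,"z":0,"spin":0,"claw":0.005},
  {"x":0,"y":0,"z":0,"spin":0,"claw":0.005},
])

```text
t: 19.1
ee_pos: [0.5714, 0.1101, 0.0419]
tcp_rot: [-180.0, -0.0, 171.3]
ft_force: [-0.8, -4.7, 5.7]
finger_gap: 0.0133
gripper_force: 59.8
```

Call:
apply_moves([
  {"x":0,"y":0.0003,"z":0,"spin":0,"claw":0.005},
  {"x":0,"y":0.0003,"z":0,"spin":0,"claw":0.005},
  {"x":0,"y":0.0003,"z":0,"spin":0,"claw":0.005},
  {"x":0,"y":0.0003,"z":0,"spin":0,"claw":0.005},
  {"x":0,"y":0.0003,"z":0,"spin":0,"claw":0.005},
  {"x":0,"y":0.0002,"z":0,"spin":0,"claw":0.005},
  {"x":0,"y":0,"z":0,"spin":0,"claw":0.005},
  {"x":0,"y":0,"z":0,"spin":0,"claw":0.005},
  {"x":0,"y":0,"z":0,"spin":0,"claw":0.005},
  {"x":0,"y":0,"z":0,"spin":0,"claw":0.005},
])

```text
t: 20.1
ee_pos: [0.5716, 0.1117, 0.0419]
tcp_rot: [-180.0, -0.0, 171.3]
ft_force: [-0.1, -4.3, 6.3]
finger_gap: 0.0132
gripper_force: 59.8
```

```bash
cat > f.py <<'E'
from h import *
st=r.get_state(); print(st['t'],np.round(st['ee_pos'],4),np.round(st['ft_force'],1),np.round(st['moment'],2))
s=snap('wrist'); P,_=cloud(s)
a=np.radians(81.3); ex=np.array([np.cos(a),np.sin(a)]); ey=np.array([-ex[1],ex[0]])
L=(P[:,:2]-np.array([.5492,-.0436]))@np.c_[ex,ey]*1000; z=P[:,2]*1000
m=(abs(L[:,1]-28)<5)&(L[:,0]>100)&(L[:,0]<230)
t=m&(z>33.5)&(z<38.5); l=m&(z>41)&(z<47); print('tray x',np.percentile(L[t,0],[1,99]).round(1),'lip x',np.percentile(L[l,0],[1,50,99]).round(1),'trayz',np.median(z[t]))
h=(z>73)&(z<80)&(abs(L[:,1])<22)&(abs(L[:,0]-155)<20); print('handle',np.percentile(L[h],[2,98],axis=0).round(1))
E
python3 f.py
```

```text
20.1 [0.5716 0.1117 0.0419] [-0.1 -4.3  6.3] [-0.94  0.11  0.01]
tray x [108.4 201.5] lip x [182.3 209.5 220.6] trayz 35.81490014679503
handle [[146.7 -16.8]
 [167.5  17.4]]
```

Call:
apply_moves([
  {"x":0,"y":0.0001,"z":0,"spin":0,"claw":0.005},
  {"x":0,"y":0.0001,"z":0,"spin":0,"claw":0.005},
  {"x":0,"y":0.0001,"z":0,"spin":0,"claw":0.005},
  {"x":0,"y":0.0001,"z":0,"spin":0,"claw":0.005},
  {"x":0,"y":0.0001,"z":0,"spin":0,"claw":0.005},
  {"x":0,"y":0,"z":0,"spin":0,"claw":0.005},
  {"x":0,"y":0,"z":0,"spin":0,"claw":0.005},
  {"x":0,"y":0,"z":0,"spin":0,"claw":0.005},
  {"x":0,"y":0,"z":0,"spin":0,"claw":0.005},
  {"x":0,"y":0,"z":0,"spin":0,"claw":0.005},
])

```text
t: 21.15
ee_pos: [0.5717, 0.1121, 0.0419]
tcp_rot: [-180.0, -0.0, 171.3]
ft_force: [0.3, -4.6, 6.2]
finger_gap: 0.0129
gripper_force: 59.8
```

Call:
apply_moves([
  {"x":0,"y":0.0001,"z":0,"spin":0,"claw":0.005},
  {"x":0,"y":0.0001,"z":0,"spin":0,"claw":0.005},
  {"x":0,"y":0.0001,"z":0,"spin":0,"claw":0.005},
  {"x":0,"y":0.0001,"z":0,"spin":0,"claw":0.005},
  {"x":0,"y":0.0001,"z":0,"spin":0,"claw":0.005},
  {"x":0,"y":0,"z":0,"spin":0,"claw":0.005},
  {"x":0,"y":0,"z":0,"spin":0,"claw":0.005},
  {"x":0,"y":0,"z":0,"spin":0,"claw":0.005},
  {"x":0,"y":0,"z":0,"spin":0,"claw":0.005},
  {"x":0,"y":0,"z":0,"spin":0,"claw":0.005},
])

```text
t: 22.15
ee_pos: [0.5718, 0.1126, 0.0419]
tcp_rot: [-180.0, -0.0, 171.3]
ft_force: [-1.0, -5.1, 5.4]
finger_gap: 0.013
gripper_force: 59.8
```

Call:
apply_moves([
  {"x":0,"y":0.0001,"z":0,"spin":0,"claw":0.005},
  {"x":0,"y":0.0001,"z":0,"spin":0,"claw":0.005},
  {"x":0,"y":0.0001,"z":0,"spin":0,"claw":0.005},
  {"x":0,"y":0.0001,"z":0,"spin":0,"claw":0.005},
  {"x":0,"y":0.0001,"z":0,"spin":0,"claw":0.005},
  {"x":0,"y":0,"z":0,"spin":0,"claw":0.005},
  {"x":0,"y":0,"z":0,"spin":0,"claw":0.005},
  {"x":0,"y":0,"z":0,"spin":0,"claw":0.005},
  {"x":0,"y":0,"z":0,"spin":0,"claw":0.005},
  {"x":0,"y":0,"z":0,"spin":0,"claw":0.005},
])

```text
t: 23.15
ee_pos: [0.5718, 0.1131, 0.0419]
tcp_rot: [-180.0, -0.0, 171.3]
ft_force: [-1.8, -5.1, 4.7]
finger_gap: 0.0133
gripper_force: 59.8
```

Call:
apply_moves([
  {"x":0,"y":0.0001,"z":0,"spin":0,"claw":0.005},
  {"x":0,"y":0.0001,"z":0,"spin":0,"claw":0.005},
  {"x":0,"y":0.0001,"z":0,"spin":0,"claw":0.005},
  {"x":0,"y":0.0001,"z":0,"spin":0,"claw":0.005},
  {"x":0,"y":0.0001,"z":0,"spin":0,"claw":0.005},
  {"x":0,"y":0.0001,"z":0,"spin":0,"claw":0.005},
  {"x":0,"y":0,"z":0,"spin":0,"claw":0.005},
  {"x":0,"y":0,"z":0,"spin":0,"claw":0.005},
  {"x":0,"y":0,"z":0,"spin":0,"claw":0.005},
  {"x":0,"y":0,"z":0,"spin":0,"claw":0.005},
])

```text
t: 24.15
ee_pos: [0.572, 0.1137, 0.0419]
tcp_rot: [-180.0, -0.0, 171.3]
ft_force: [-0.1, -5.4, 5.5]
finger_gap: 0.0134
gripper_force: 59.8
```

```bash
python3 f.py
```

```text
24.15 [0.572  0.1137 0.0419] [-0.1 -5.4  5.5] [-0.83  0.16 -0.06]
tray x [110.3 201.6] lip x [184.6 209.6 220.4] trayz 35.813728888192024
handle [[148.8 -16.7]
 [169.4  17.4]]
```

Call:
apply_moves([
  {"x":0,"y":0.0001,"z":0,"spin":0,"claw":0.005},
  {"x":0,"y":0.0001,"z":0,"spin":0,"claw":0.005},
  {"x":0,"y":0.0001,"z":0,"spin":0,"claw":0.005},
  {"x":0,"y":0.0001,"z":0,"spin":0,"claw":0.005},
  {"x":0,"y":0.0001,"z":0,"spin":0,"claw":0.005},
  {"x":0,"y":0.0001,"z":0,"spin":0,"claw":0.005},
  {"x":0,"y":0.0001,"z":0,"spin":0,"claw":0.005},
  {"x":0,"y":0,"z":0,"spin":0,"claw":0.005},
  {"x":0,"y":0,"z":0,"spin":0,"claw":0.005},
  {"x":0,"y":0,"z":0,"spin":0,"claw":0.005},
])

```text
t: 25.2
ee_pos: [0.5719, 0.1138, 0.0419]
tcp_rot: [-179.9, -0.0, 171.2]
ft_force: [-0.9, -6.6, 5.4]
finger_gap: 0.0133
gripper_force: 59.9
```

Call:
apply_moves([
  {"x":0,"y":0.0001,"z":0,"spin":0,"claw":0.005},
  {"x":0,"y":0.0001,"z":0,"spin":0,"claw":0.005},
  {"x":0,"y":0.0001,"z":0,"spin":0,"claw":0.005},
  {"x":0,"y":0.0001,"z":0,"spin":0,"claw":0.005},
  {"x":0,"y":0.0001,"z":0,"spin":0,"claw":0.005},
  {"x":0,"y":0,"z":0,"spin":0,"claw":0.005},
  {"x":0,"y":0,"z":0,"spin":0,"claw":0.005},
  {"x":0,"y":0,"z":0,"spin":0,"claw":0.005},
  {"x":0,"y":0,"z":0,"spin":0,"claw":0.005},
  {"x":0,"y":0,"z":0,"spin":0,"claw":0.005},
])

```text
t: 26.2
ee_pos: [0.5719, 0.1138, 0.0419]
tcp_rot: [-179.9, -0.0, 171.2]
ft_force: [-1.5, -6.5, 6.9]
finger_gap: 0.0134
gripper_force: 59.9
```

```bash
python3 f.py
```

```text
26.2 [0.5719 0.1138 0.0419] [-1.5 -6.5  6.9] [-1.24  0.2  -0.07]
tray x [110.5 201.5] lip x [184.6 209.5 220.4] trayz 35.83732797177873
handle [[149.1 -16.6]
 [169.5  17.3]]
```

Call:
apply_moves([
  {"x":0,"y":0.0002,"z":0,"spin":0,"claw":0.005},
  {"x":0,"y":0.0002,"z":0,"spin":0,"claw":0.005},
  {"x":0,"y":0.0002,"z":0,"spin":0,"claw":0.005},
  {"x":0,"y":0.0002,"z":0,"spin":0,"claw":0.005},
  {"x":0,"y":0.0002,"z":0,"spin":0,"claw":0.005},
  {"x":0,"y":0,"z":0,"spin":0,"claw":0.005},
  {"x":0,"y":0,"z":0,"spin":0,"claw":0.005},
  {"x":0,"y":0,"z":0,"spin":0,"claw":0.005},
  {"x":0,"y":0,"z":0,"spin":0,"claw":0.005},
  {"x":0,"y":0,"z":0,"spin":0,"claw":0.005},
])

```text
t: 27.25
ee_pos: [0.5719, 0.1138, 0.0419]
tcp_rot: [-179.8, -0.0, 171.2]
ft_force: [-2.2, -8.7, 8.2]
finger_gap: 0.013
gripper_force: 60.1
```

Call:
apply_moves([
  {"x":0,"y":0.0003,"z":-0.0001,"spin":0,"claw":0.005},
  {"x":0,"y":0.0003,"z":-0.0001,"spin":0,"claw":0.005},
  {"x":0,"y":0.0003,"z":0,"spin":0,"claw":0.005},
  {"x":0,"y":0.0003,"z":0,"spin":0,"claw":0.005},
  {"x":0,"y":0.0003,"z":0,"spin":0,"claw":0.005},
  {"x":0,"y":0,"z":0,"spin":0,"claw":0.005},
  {"x":0,"y":0,"z":0,"spin":0,"claw":0.005},
  {"x":0,"y":0,"z":0,"spin":0,"claw":0.005},
  {"x":0,"y":0,"z":0,"spin":0,"claw":0.005},
  {"x":0,"y":0,"z":0,"spin":0,"claw":0.005},
])

```text
t: 28.25
ee_pos: [0.5718, 0.1139, 0.042]
tcp_rot: [-179.7, -0.1, 171.1]
ft_force: [-3.0, -12.6, 8.4]
finger_gap: 0.0132
gripper_force: 60.3
```

Call:
apply_moves([
  {"x":0,"y":0.0002,"z":0,"spin":0,"claw":0.005},
  {"x":0,"y":0.0002,"z":0,"spin":0,"claw":0.005},
  {"x":0,"y":0,"z":0,"spin":0,"claw":0.005},
  {"x":0,"y":0,"z":0,"spin":0,"claw":0.005},
  {"x":0,"y":0,"z":0,"spin":0,"claw":0.005},
  {"x":0,"y":0,"z":0,"spin":0,"claw":0.005},
  {"x":0,"y":0,"z":0,"spin":0,"claw":0.005},
  {"x":0,"y":0,"z":0,"spin":0,"claw":0.005},
  {"x":0,"y":0,"z":0,"spin":0,"claw":0.005},
  {"x":0,"y":0,"z":0,"spin":0,"claw":0.005},
])

```text
t: 29.25
ee_pos: [0.5719, 0.1139, 0.042]
tcp_rot: [-179.7, -0.1, 171.1]
ft_force: [-3.3, -13.5, 9.6]
finger_gap: 0.0136
gripper_force: 60.4
```

```bash
python3 f.py
```

```text
29.25 [0.5719 0.1139 0.042 ] [ -3.3 -13.5   9.6] [-2.54  0.46  0.  ]
tray x [110.7 201.4] lip x [184.6 209.6 220.4] trayz 35.985344443404756
handle [[148.9 -16.5]
 [169.7  17.5]]
```

Call:
apply_moves([
  {"x":0,"y":-0.0004,"z":0,"spin":0,"claw":0.005},
  {"x":0,"y":-0.0004,"z":0,"spin":0,"claw":0.005},
  {"x":0,"y":-0.0004,"z":0,"spin":0,"claw":0.005},
  {"x":0,"y":-0.0004,"z":0,"spin":0,"claw":0.005},
  {"x":0,"y":-0.0004,"z":0,"spin":0,"claw":0.005},
  {"x":0,"y":-0.0004,"z":0,"spin":0,"claw":0.005},
  {"x":0,"y":-0.0004,"z":0,"spin":0,"claw":0.005},
  {"x":0,"y":0,"z":0,"spin":0,"claw":0.005},
  {"x":0,"y":0,"z":0,"spin":0,"claw":0.005},
  {"x":0,"y":0,"z":0,"spin":0,"claw":0.005},
])

```text
t: 30.3
ee_pos: [0.5719, 0.1138, 0.0419]
tcp_rot: [-179.9, -0.0, 171.2]
ft_force: [-2.0, -6.7, 5.1]
finger_gap: 0.013
gripper_force: 59.7
```

Call:
apply_moves([
  {"x":0,"y":-0.0004,"z":0,"spin":0,"claw":0.005},
  {"x":0,"y":-0.0004,"z":-0.0001,"spin":0,"claw":0.005},
  {"x":0,"y":-0.0004,"z":0,"spin":0,"claw":0.005},
  {"x":0,"y":-0.0004,"z":0,"spin":0,"claw":0.005},
  {"x":0,"y":-0.0003,"z":0,"spin":0,"claw":0.005},
  {"x":0,"y":0,"z":0,"spin":0,"claw":0.005},
  {"x":0,"y":0,"z":0,"spin":0,"claw":0.005},
  {"x":0,"y":0,"z":0,"spin":0,"claw":0.005},
  {"x":0,"y":0,"z":0,"spin":0,"claw":0.005},
  {"x":0,"y":0,"z":0,"spin":0,"claw":0.005},
])

```text
t: 31.3
ee_pos: [0.5718, 0.1138, 0.0419]
tcp_rot: [180.0, -0.0, 171.3]
ft_force: [0.6, -2.5, -1.7]
finger_gap: 0.0133
gripper_force: 58.8
```

Call:
apply_moves([
  {"x":0,"y":0,"z":0,"spin":0,"claw":0.013},
  {"x":0,"y":0,"z":0,"spin":0,"claw":0.014},
  {"x":0,"y":0,"z":0,"spin":0,"claw":0.015},
  {"x":0,"y":0,"z":0,"spin":0,"claw":0.017},
  {"x":0,"y":0,"z":0,"spin":0,"claw":0.02},
  {"x":0,"y":0,"z":0,"spin":0,"claw":0.024},
  {"x":0,"y":0,"z":0,"spin":0,"claw":0.028},
  {"x":0,"y":0,"z":0,"spin":0,"claw":0.032},
  {"x":0,"y":0,"z":0,"spin":0,"claw":0.034},
  {"x":0,"y":0,"z":0,"spin":0,"claw":0.034},
], grip_force=20)

```text
t: 32.3
ee_pos: [0.5719, 0.1136, 0.0421]
tcp_rot: [180.0, 0.0, 171.3]
ft_force: [0.2, -1.2, 0.2]
finger_gap: 0.0344
gripper_force: 0.0
```

```bash
python3 f.py
```

```text
32.3 [0.5719 0.1136 0.0421] [ 0.2 -1.2  0.2] [-0.02  0.06 -0.01]
tray x [110.6 201.5] lip x [184.7 209.5 220.5] trayz 35.83751771880614
handle [[137.9 -16.4]
 [165.8  17.7]]
```

Released, and the tray has not moved. I rise straight up slowly.

Call:
apply_moves([
  {"x":0,"y":0,"z":-0.002,"spin":0,"claw":0.034},
  {"x":0,"y":0,"z":-0.005,"spin":0,"claw":0.034},
  {"x":0,"y":0,"z":-0.01,"spin":0,"claw":0.034},
  {"x":0,"y":0,"z":-0.01,"spin":0,"claw":0.034},
  {"x":0,"y":0,"z":-0.015,"spin":0,"claw":0.034},
  {"x":0,"y":0,"z":-0.015,"spin":0,"claw":0.034},
  {"x":0,"y":0,"z":-0.015,"spin":0,"claw":0.034},
  {"x":0,"y":0,"z":-0.015,"spin":0,"claw":0.034},
  {"x":0,"y":0,"z":-0.01,"spin":0,"claw":0.034},
  {"x":0,"y":0,"z":-0.005,"spin":0,"claw":0.034},
])

```text
t: 33.35
ee_pos: [0.5724, 0.1136, 0.1457]
tcp_rot: [180.0, 0.1, 171.3]
ft_force: [-0.4, -0.2, -0.2]
finger_gap: 0.0339
gripper_force: 0.0
```

```bash
python3 f.py; python3 d.py w6 | head -5
```

```text
33.35 [0.5724 0.1136 0.1457] [-0.4 -0.2 -0.2] [-0.05 -0.01 -0.01]
tray x [110.6 201.1] lip x [184.8 210.3 220.9] trayz 35.784210862516154
handle [[152.8 -16.5]
 [165.7  17.5]]
{'t': np.float64(33.4), 'ee_pos': array([0.5725, 0.1137, 0.1458]), 'tcp_rot': array([1.799547e+02, 1.197000e-01, 1.713017e+02]), 'ft_force': array([-0.2225, -0.3008,  0.3823]), 'finger_gap': np.float64(0.0342), 'joint_positions': array([-11.1604,  29.6681,  -3.8227,  99.43  ,   2.4457,  50.8544,
        65.2783])}
carrier_tray 0.66 [199.0, 142.8, 300.8, 228.6]
plate [572.8 110.4] [92.  75.9] 81.0 medz 0.0366
handle [573.3 113.9] [12.8 33.7] 80.9 medz 0.0763
```

View pics/w6.png

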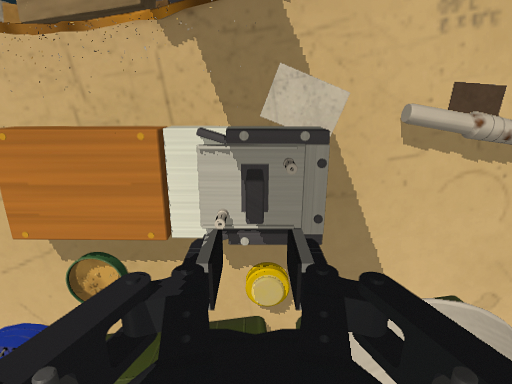

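The picture shows 92 mm of the 100 mm plate, so 8 mm of nose is under the lip: fully home. Both collets stand, at (290,166) and (221,219), and the tin and pot are untouched.

```bash
python3 -c "
from plant import r
print(r.sign_off())"
```

```text
the job is handed in; nothing more can be done
None
```

The tray is flat on the nest's bed with its nose fully home under the lip; I pressed it on the stop at a wrist force of about 13–14 N (an estimated 8–14 N at the stop after drag) for about a second, then released it and handed the job in, with both collets standing and the tin and pot untouched.

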